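Index a pressed hub to the third stop and hold it

TASK

Lift the pressed steel hub out of the open forming die and seat it over the pin of the indexing fixture, flange flat on the round carrier, letting go of it while the knob is still at its home stop. Then grip the fixture's bar knob and turn it clockwise (seen from above), feeling for the clicks, to the third stop after home, without running on past it. Finish there with the knob still gripped between the fingers (do not let go of it), and leave the other things on the bench where they are.

Things in the scene. Friction and masses are not known exactly. Their poses are not given: they have to be found in the camera images.
- hub: The part: a bare steel pressed hub, 48 mm tall, about 0.2 kg. Round flange 68 mm diameter and 5 mm thick at the bottom, a straight tubular boss 30 mm outside diameter above it up to the top, with a 17 mm bore right through. Origin: centre of the flange's underside; z is its axis, up. It starts lying flange down in the die's cavity, its boss standing 36 mm above the die's top face. Grip it by the boss.
- die: The open forming die: a fixed dark steel block 110 x 110 x 32 mm with a round cavity 72 mm in diameter and 12 mm deep in the middle of its top (cavity floor 20 mm above the bench); a foot plate 12 mm high sticks out 20 mm at two sides. Origin: centre of the underside; z up. It may stand on the left or on the right.
- indexer: The indexing fixture: a fixed grey housing 110 (x) x 230 (y) mm, top face 45 mm above the bench; a 12 mm high base plate sticks out 10 mm at its +x and -x sides. Origin: centre of the underside; z up. On its top stand, 130 mm apart, the round carrier with its pin (at y = -65 mm) and the bar knob (at y = +65 mm). The carrier turns with the knob. White ticks 24 degrees apart around the knob mark the stops.
- seat (a point): Point on the fixture where the hub's origin belongs when seated: centre of the top face of the aluminium carrier (72 mm diameter), 53 mm above the bench. A steel pin, part of the carrier, 13 mm in diameter, with a tapered tip, rises 20 mm above this point; the hub's 17 mm bore goes over it. Axes: the fixture's.
- knob (a joint): Angle of the knob (rad), 0 at the home stop, growing clockwise seen from above, up to 3.35 (8 stops). Spring-like click stops every 24 degrees (0.419 rad): first at 0.419, second at 0.838, third at 1.257, fourth at 1.676. Between two stops it resists with about 0.1 N m, then pulls itself on into the next stop (within 0.2 rad of a stop it is drawn to it) and stays there. It starts at home.
- bar: The black plastic grip bar on the knob, 56 mm long (its own x), 14 mm wide (its own y), 40 mm tall, from 53 to 93 mm above the bench, on a round disc of 60 mm diameter. Origin: on the knob's axis, 45 mm above the bench; z up; it turns with the knob. At home its x axis is the fixture's x axis, square to the line from carrier to knob. A white mark on its top lies towards its +x end. Grip it across its 14 mm width.
- bar_grip (a point): Point on the knob's axis inside the bar at the height to grip, 78 mm above the bench (15 mm below the top of the bar).
- jar: Bystander: small amber glass jar, 48 mm diameter, 60 mm tall; origin: centre of the underside.
- screwdriver: Bystander: screwdriver lying on the bench; origin on its underside.
- cup: Bystander: white mug, 80 mm diameter, 75 mm tall; origin: centre of the underside.
- collar: Bystander: flat steel collar 60 mm diameter, 12 mm tall, with a 36 mm hole; origin: centre of the underside.
- wrench: Bystander: wrench lying on the bench; origin on its underside.
- tin: Bystander: metal can 72 mm diameter, 100 mm tall; origin: centre of the underside.
- punch: Bystander: the die's upper half, a 90 x 90 x 25 mm dark steel block with a round 60 mm boss 20 mm high; origin: centre of the underside.
Mind the look-alikes: they are no part of the job. Leave any red or yellow look-alike of the hub alone. What is shaped like the die but blue is not meant.

How it is judged:
On the way, in this order (a step that is already met when the one before it is completed fails the run):
1. the hub is lifted in the fingers clear of the die (z of hub in the frame of die above 0.05 m and contact force between the fingers and hub above 0.5 N), for 0.2 s.
2. the hub sits flat on the carrier over the pin, released, with the knob still at home (horizontal distance between hub and seat below 0.004 m and z of hub in the frame of seat between -0.003 and 0.003 m and angle between hub's own z axis and vertical below 0.06 rad and contact force between each of the arm, the fingers and hub below 0.1 N and linear speed of hub below 0.03 m/s and value of joint knob below 0.15 rad), for 0.3 s.
3. the knob, gripped, comes past the first stop (value of joint knob above 0.45 rad and contact force between the fingers and bar above 3 N and distance between the grasp point and bar_grip below 0.028 m), for 0.1 s.
At the end, for the whole second after the job is handed in: The knob stands at the third stop (within 7 degrees), at rest, gripped between the fingers (over 3 N, grasp point within 28 mm of the bar's grip point); the hub sits on the carrier over the pin (within 4 mm sideways, 3 mm in height, tilted less than 3 degrees), touched by no part of the robot (value of joint knob between 1.1366 and 1.3766 rad and velocity of joint knob between -0.1 and 0.1 rad/s and contact force between the fingers and bar above 3 N and distance between the grasp point and bar_grip below 0.028 m and horizontal distance between hub and seat below 0.004 m and z of hub in the frame of seat between -0.003 and 0.003 m and angle between hub's own z axis and vertical below 0.06 rad and contact force between each of the arm, the fingers and hub below 0.1 N and linear speed of hub below 0.03 m/s); the arm keeps its last pose, push and grip.
It fails at once if the knob is turned on past the third stop (more than 14 degrees beyond) (value of joint knob above 1.5066 rad).
It fails at once if a bystander is moved by more than 30 mm (distance of any of jar, screwdriver, cup, collar, wrench, tin, punch from where it was at the start of the episode above 0.03 m).
It also fails if it takes over 64 s, if anything falls off the work surface, if the arm or the gripper's body presses on something with over 40 N, if the wrist force passes 120 N, or if a joint passes its speed limit or range.

ROBOT

A 6-joint arm with a two-finger parallel gripper is mounted at the origin on the work surface. World frame = base frame: x ahead of the robot, y to its left, z up, the work surface at z = 0. Lengths are in m, angles in rad, forces in N, time in s.
With the tool pointing down it reaches from about 0.35 to 0.975 m from the base axis. Payload 4.9 kg.
Tool frame: the origin (TCP) lies midway between the tips of the shut fingers; the grasp point (between the pads) lies 19 mm behind it; y points along the fingers, z is the direction in which the jaws open and shut, and the axes are right-handed (so a half turn about y gives the same grasp; the last joint's range is limited). The gripper opens to 85 mm and grips with 20 to 120 N. Pads are 22 mm wide; open, the fingers measure 114 mm over their backs; the gripper's body (76 mm by 85 mm) begins 54 mm behind the grasp point. The pads swing forward as they close: fully open they stand 13 mm farther back than shut.
Start: joints at [1.07, 0.053, 1.613, -0, 1.476, -0.119], TCP at [0.233, 0.58, 0.231] pointing down, gripper open.
Joint ranges: [-3.01, 3.01], [-1.01, 2.22], [0.06, 2.58], [-1.02, 4.17], [0.09, 2.62], [-3.14, 3.14]. Speed limits (rad/s): [2.57, 2.57, 3.14, 3.14, 3.14, 3.14].

INTERFACE

Orientations are given as a unit quaternion [w, x, y, z].
In Python, from plant import * gives the robot as it stands.
- The arm moves only by the shell command python3 -m crank 'ROWS'. ROWS is JSON, a list that holds one entry, the list of rows, each a list of 5 numbers: the gripper command: -1 is shut, 1 is fully open, values between are in proportion, then the shift along the tool's x, y, z in cm, then the turn about the tool's y in degrees. In form: [[[jaw, dx, dy, dz, twist], ...]]. A call has 1 to 8 rows; each row shifts and turns the commanded pose from where the row before left it, along the tool's axes as they then stand; what a row does not reach is not made up. A row lasts 1/8 s, in which the tool goes at most 62.5 mm and 10.7 degrees, less where a joint would pass 70% of its speed; a pose out of reach is approached as far as the arm can. A call with a gripper value outside its range is refused whole. The fingers move at their own pace and stop on an object; the grip force is fixed at half the most. Time passes only in rows, so rows that do not move let the fingers close. It gives the time, the measured TCP pose, the force and the opening at its end, in the units of the state.
- state(): the state, without advancing time (a new reading comes with each control period).
- grab_frame(name): name is "scene" or "top" or "wrist"; returns a dict with "frame" (400x640x3 uint8, red, green, blue), "fx", "fy", "cx", "cy" (pixels), "pose" (4x4, takes a point from camera to world coordinates). Camera axes: x right, y up, looking along -z (the intrinsics and any distortion apply to the point x, -y, -z); pixel columns grow to the right and rows downward; lengths in m; the calibration is good to about 2 mm. A picture is of the moment at which its call begins. There is no depth.
- job_done(): hands the job in, once; it reports no verdict.
The state is a dict: "time": time; "joint_pos": joint angles; "joint_vel": joint speeds; "joint_efforts": joint torques, N m; "tool_pos": TCP position; "tool_rot": TCP orientation; "contact_force": force on the tool from outside, world axes, zero at the start; "ft_torque": the same for the moment, N m; "gripper_width": opening from 0.0 (shut) to 1.0 (fully open).
Only numpy, scipy, OpenCV 4.12 (cv2) and the standard library are available. Lean on these libraries where they do the work, as an engineer would, in place of code of your own. Each camera call takes 0.05 s, during which the arm holds its last target.

## Working session

There is one attempt and no reset: what is moved stays moved. The work goes in short steps, Python scripts to look and compute and a shell command to move; the robot and the scene stay as the last step left them, time stands still between calls to the robot, and variables do not carry over. Pictures are saved under pics/ and viewed, and the job is handed in when it is done.

```bash
mkdir -p pics; ls
python3 - <<'E'
from plant import *
import cv2
print(state())
for n in ("scene","top","wrist"):
    f=grab_frame(n); cv2.imwrite(f"pics/{n}0.png",f["frame"][:,:,::-1])
    print(n,f["fx"],f["fy"],f["cx"],f["cy"],[k for k in f]); print(f["pose"])
E
```

```text
pics
{'time': 0.0, 'joint_pos': array([ 1.06999239e+00,  5.33313116e-02,  1.61431824e+00,  7.79474907e-07,
        1.47602532e+00, -1.19005740e-01]), 'joint_vel': array([ 0.00050069,  0.00072266, -0.00035951,  0.00124452,  0.00074905,
        0.00014451]), 'joint_efforts': array([ 2.00478303e-04, -3.93701041e+01, -3.70169771e+01, -8.04427441e-05,
        7.37283641e-03, -4.66688405e-06]), 'tool_pos': array([0.23256175, 0.57943083, 0.2300644 ]), 'tool_rot': array([-0.6935601 ,  0.69496214, -0.13439239,  0.13394285]), 'contact_force': array([ 0.51477675, -0.58610028,  0.81496031]), 'ft_torque': array([ 0.01249931,  0.02303214, -0.02075035]), 'gripper_width': 1.0019485142601485}
scene 421.7548293022155 421.7548293022155 318.5250308573772 201.64730497359736 ['frame', 'fx', 'fy', 'cx', 'cy', 'pose']
[[-0.59627271 -0.56549743  0.56979953  1.19650045]
 [ 0.80259993 -0.40481892  0.43812669  0.52857268]
 [-0.01709388  0.71856406  0.69525067  0.90279226]
 [ 0.          0.          0.          1.        ]]
top 405.05875422837954 405.05875422837954 320.00049567363595 196.34101963386982 ['frame', 'fx', 'fy', 'cx', 'cy', 'pose']
[[ 2.43333542e-02  9.98465103e-01 -4.97526480e-02  4.53638667e-01]
 [-9.99702448e-01  2.43879848e-02  4.91189503e-04 -4.28735056e-03]
 [ 1.70380240e-03  4.97258917e-02  9.98761449e-01  1.36081477e+00]
 [ 0.00000000e+00  0.00000000e+00  0.00000000e+00  1.00000000e+00]]
wrist 306.4421284617281 306.4421284617281 315.77881869915683 198.4075429315753 ['frame', 'fx', 'fy', 'cx', 'cy', 'pose']
[[ 0.37237693 -0.88327665 -0.28488204  0.16176877]
 [ 0.92807938  0.35373089  0.11637491  0.60800493]
 [-0.00201966 -0.30772848  0.95147207  0.3724222 ]
 [ 0.          0.          0.          1.        ]]
```

View pics/top0.png

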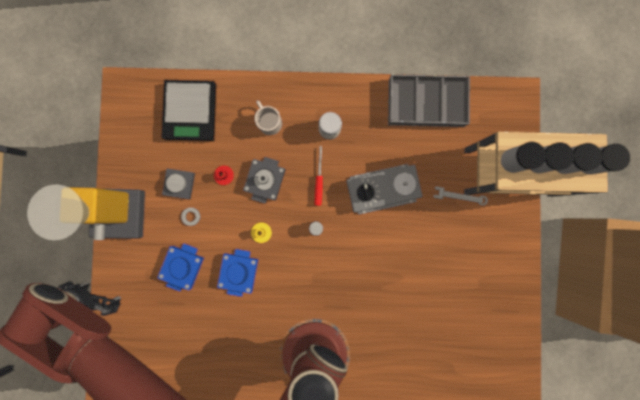

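View pics/scene0.png

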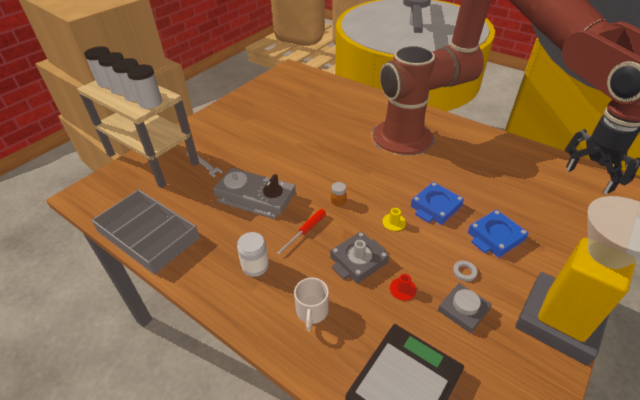

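View pics/wrist0.png

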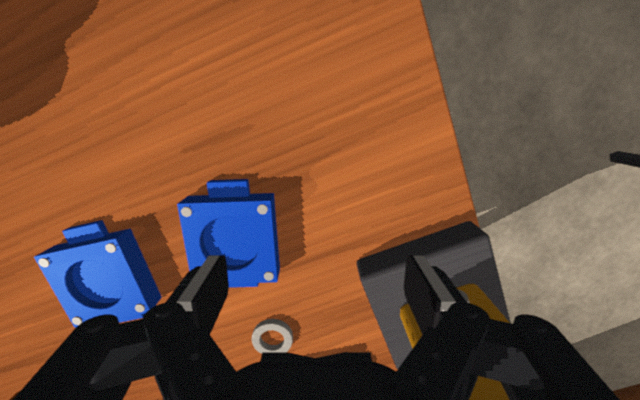

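```bash
cat > h.py <<'E'
import numpy as np, cv2
from plant import *
def ray(f,u,v):
    d=np.array([(u-f["cx"])/f["fx"],-(v-f["cy"])/f["fy"],-1.0])
    P=f["pose"]; return P[:3,3],P[:3,:3]@d
def onz(f,u,v,z):
    o,d=ray(f,u,v); return o+d*(z-o[2])/d[2]
def proj(f,p):
    P=f["pose"]; c=P[:3,:3].T@(np.asarray(p)-P[:3,3])
    return np.array([f["cx"]+f["fx"]*c[0]/-c[2], f["cy"]-f["fy"]*c[1]/-c[2]])
def crop(f,name,u0,v0,w,h,s):
    a=f["frame"][v0:v0+h,u0:u0+w,::-1]
    cv2.imwrite("pics/"+name+".png",cv2.resize(a,None,fx=s,fy=s,interpolation=cv2.INTER_CUBIC))
E
python3 - <<'E'
from h import *
f=grab_frame("top")
crop(f,"t1",235,145,60,60,10)
crop(f,"t2",340,155,90,65,8)
g=grab_frame("scene")
crop(g,"s1",205,160,100,65,8)
crop(g,"s2",320,220,80,70,8)
E
```

```text
(no output)
```

View pics/t1.png

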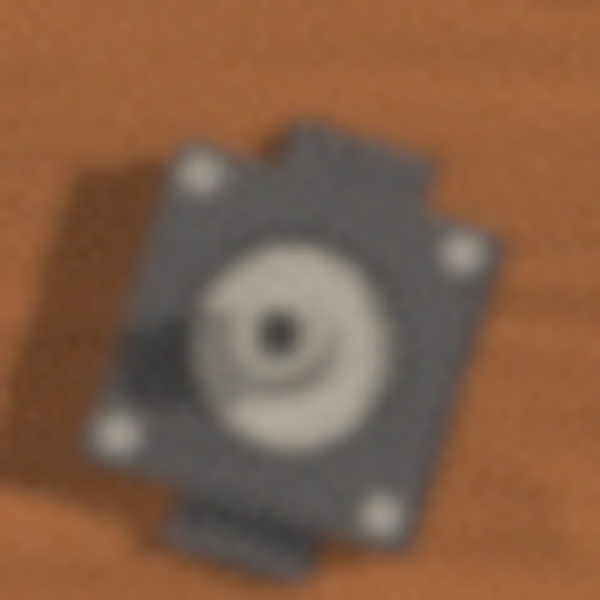

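View pics/t2.png

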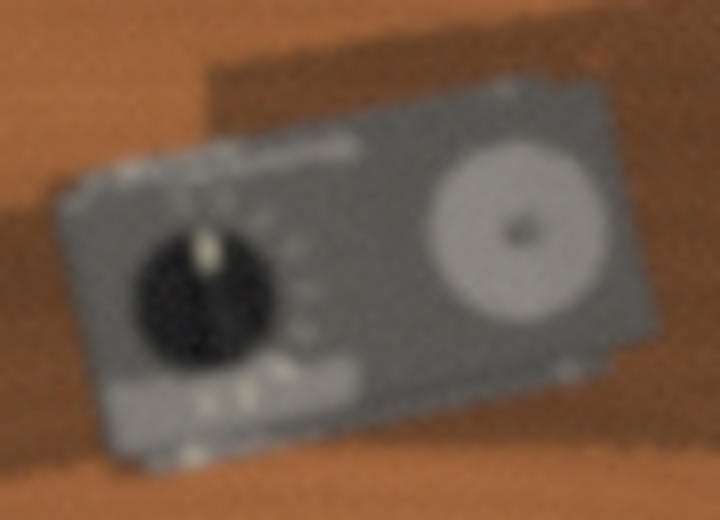

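View pics/s1.png

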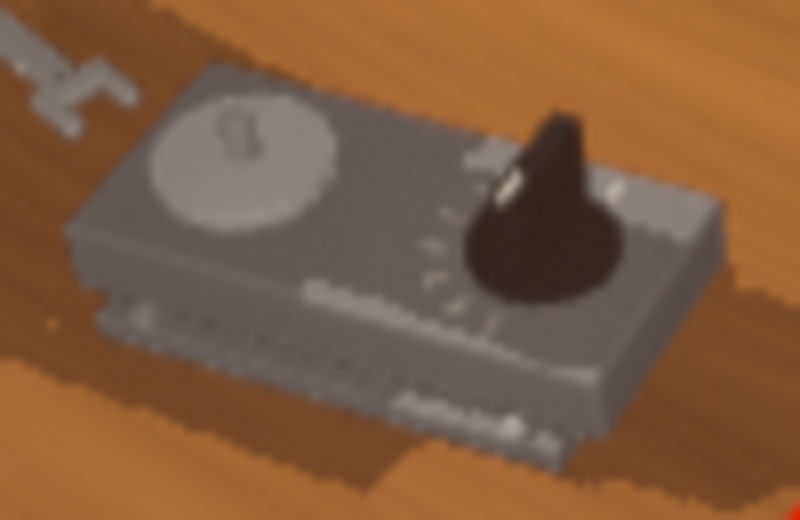

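View pics/s2.png

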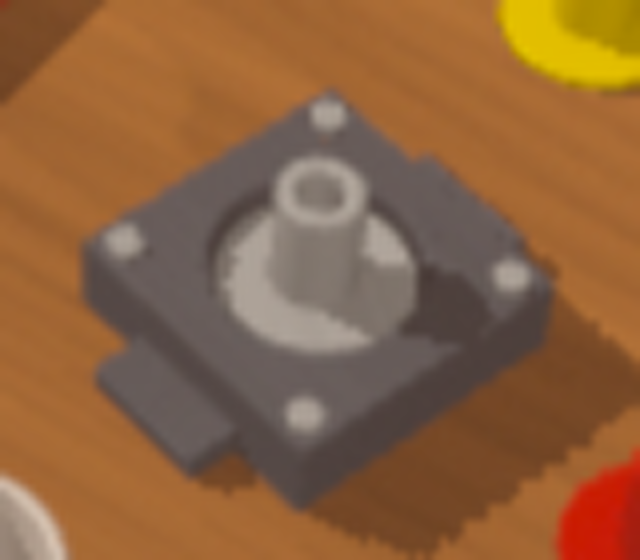

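```bash
python3 - <<'E'
from h import *
np.set_printoptions(precision=4,suppress=True)
f=grab_frame("top");g=grab_frame("scene")
T=lambda p,u0,v0,s:(u0+(p[0]+.5)/s-.5,v0+(p[1]+.5)/s-.5)
def m(n,a,b,z):
    print(n,onz(f,*T(a[0],*a[1:]),z), b and onz(g,*T(b[0],*b[1:]),z))
t1=(235,145,10);t2=(340,155,8);s1=(205,160,8);s2=(320,220,8)
m("hubtop",((279,333),*t1),((322,194),*s2),.068)
m("die",((290.5,343.5),*t1),(((329+123+305+512)/4,(115+241+414+275)/4),*s2) and None,.032)
print(onz(g,*T(((329+123+305+512)/4,(115+241+414+275)/4),*s2),.032))
print("flange",onz(f,*T((290,347),*t1),.025))
m("carr",((519,231),*t2),((243,162),*s1),.053)
m("knobdisc",((205,298),*t2),((543,245),*s1),.053)
m("mark",((208,250),*t2),((509,187),*s1),.093)
E
python3 -c "
from plant import *
import numpy as np
from scipy.spatial.transform import Rotation as R
q=state()['tool_rot'];print(R.from_quat([*q[1:],q[0]]).as_matrix())"
```

```text
hubtop [0.5728 0.1807 0.068 ] [0.5758 0.1821 0.068 ]
die [0.5728 0.182  0.032 ] None
[0.5743 0.1815 0.032 ]
flange [0.5722 0.1831 0.025 ]
carr [ 0.5673 -0.2773  0.053 ] [ 0.5723 -0.2738  0.053 ]
knobdisc [ 0.537  -0.1507  0.053 ] [ 0.5407 -0.1484  0.053 ]
mark [ 0.5534 -0.1471  0.093 ] [ 0.5552 -0.1472  0.093 ]
[[ 9.27986884e-01 -2.30367575e-04  3.72612789e-01]
 [-3.72612858e-01 -4.78032337e-04  9.27986762e-01]
 [-3.56570972e-05 -9.99999859e-01 -5.29445659e-04]]
```

```bash
python3 -m crank '[[[1,1.86,0,-4.64,0],[1,1.86,0,-4.64,0],[1,1.86,0,-4.64,0],[1,1.86,0,-4.64,0],[1,4.9,0,-0.7,0],[1,4.9,0,-0.7,0],[1,4.9,0,-0.7,0],[1,4.9,0,-0.7,0]]]'
python3 -m crank '[[[1,4.9,0,-0.7,0],[1,4.9,0,-0.7,0],[1,4.9,0,-0.7,0],[1,4.0,0,-0.7,0],[1,0,1,0,9],[1,0,1,0,9],[1,0,1,0,9],[1,0,1,0,9]]]'
python3 -m crank '[[[1,0,1,0,9],[1,0,0,0,9],[1,0,0,0,0],[1,0,0,0,0]]]'
```

```text
time: 1.35
tool_pos: [0.4055, 0.28, 0.2316]
tool_rot: [0.694, -0.694, 0.134, -0.134]
contact_force: [0.7, 0.8, -0.1]
gripper_width: 1.002
time: 2.35
tool_pos: [0.5673, 0.1853, 0.1909]
tool_rot: [-0.618, 0.618, -0.344, 0.344]
contact_force: [-0.4, -0.5, 0.0]
gripper_width: 1.001
time: 2.85
tool_pos: [0.5674, 0.1854, 0.1815]
tool_rot: [0.558, -0.558, 0.434, -0.434]
contact_force: [0.5, 0.4, 0.0]
gripper_width: 0.999
```

```bash
cat >> h.py <<'E'
from scipy.spatial.transform import Rotation as R
def rot():
    q=state()['tool_rot'];return R.from_quat([*q[1:],q[0]]).as_matrix()
def delta(target):
    M=rot(); s=state(); return 100*(M.T@(np.asarray(target)-s['tool_pos']))
def zyaw():
    M=rot(); return np.degrees(np.arctan2(M[1,2],M[0,2]))
E
python3 - <<'E'
from h import *
print(zyaw(),delta([.574,.1815,.18]))
w=grab_frame("wrist"); crop(w,"w1",0,0,640,400,1)
for z in (.068,): print(proj(w,[.574,.1815,z]),proj(w,state()['tool_pos']))
E
```

```text
14.251512090396288 [0.53882553 0.15514042 0.53941426]
[319.66068331 198.21159357] [312.07141487 255.59055736]
```

View pics/w1.png

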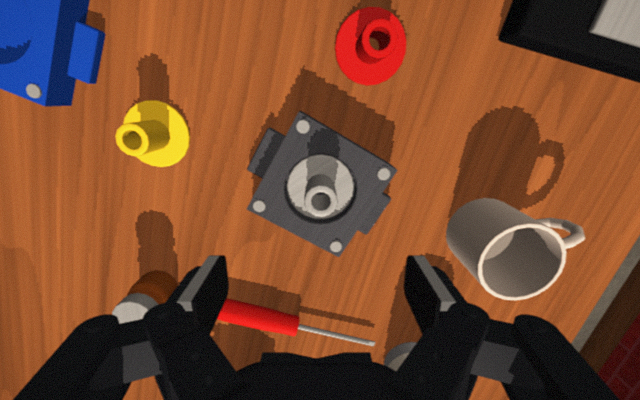

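Run:
```python
from h import *
w=grab_frame("wrist"); crop(w,"w2",280,145,80,80,8)
def T(p): return 280+(p[0]+.5)/8-.5,145+(p[1]+.5)/8-.5
for p in [(322,450),(326,452)]: print(onz(w,*T(p),.068))
```

```text
[0.57474438 0.17919769 0.068     ]
[0.57522877 0.17908136 0.068     ]
```

View pics/w2.png

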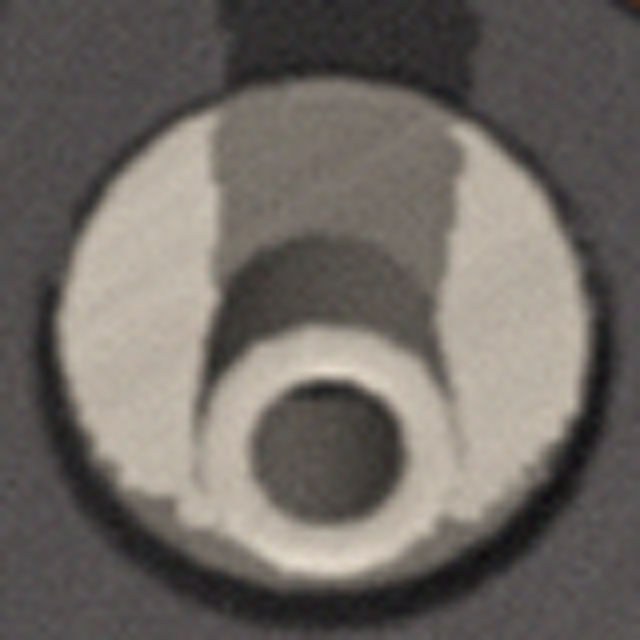

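```bash
python3 -m crank '[[[1,0.4,3,0.3,0],[1,0.36,3,0.29,0],[1,0,1.2,0,0],[1,0,0,0,0],[1,0,0,0,0]]]'
python3 - <<'E'
from h import *
print(delta([.575,.180,.11]), state()['tool_pos'])
w=grab_frame("wrist"); crop(w,"w3",240,180,160,160,4)
np.set_printoptions(precision=4,suppress=True)
print(proj(w,[.575,.18,.068]))
E
```

```text
time: 3.58
tool_pos: [0.5758, 0.1797, 0.1109]
tool_rot: [0.558, -0.557, 0.434, -0.435]
contact_force: [0.6, 0.8, 0.6]
gripper_width: 1.003
[-0.0460133   0.09094791 -0.06884317] [0.57577784 0.17972162 0.1109112 ]
[311.6079 223.0258]
```

View pics/w3.png

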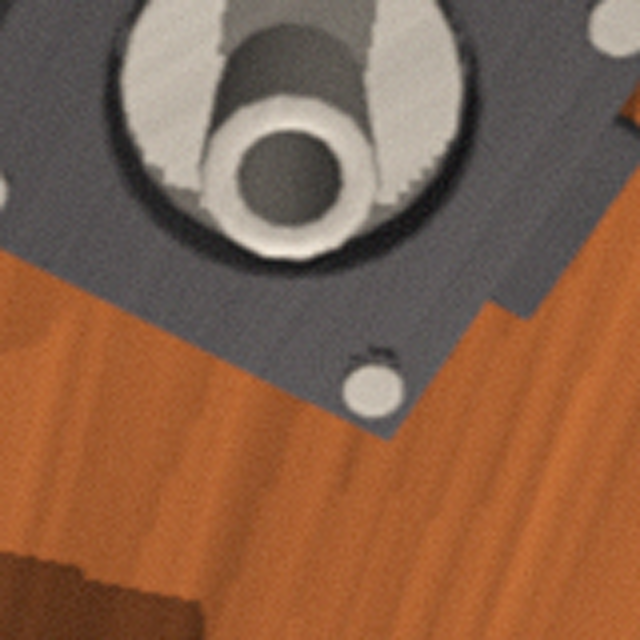

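```bash
python3 -m crank '[[[1,0,2.5,-0.06,0],[1,0,2.5,0,0],[1,0,2.1,0,0],[1,0,0,0,0],[-1,0,0,0,0],[-1,0,0,0,0],[-1,0,0,0,0],[-1,0,0,0,0]]]'
python3 -m crank '[[[-1,0,0,0,0],[-1,0,0,0,0]]]'
```

```text
time: 4.62
tool_pos: [0.575, 0.1794, 0.0396]
tool_rot: [0.558, -0.557, 0.434, -0.435]
contact_force: [-0.5, -0.2, 4.9]
gripper_width: 0.335
time: 4.88
tool_pos: [0.5749, 0.1794, 0.0396]
tool_rot: [0.558, -0.557, 0.434, -0.435]
contact_force: [-1.5, -0.5, 5.9]
gripper_width: 0.332
```

```bash
python3 -m crank '[[[-1,0,-1,0,0],[-1,0,-2,0,0],[-1,0,-3,0,0],[-1,0,-3,0,0],[-1,0,-2,0,0],[-1,0,0,0,0],[-1,0,0,0,0]]]'
python3 - <<'E'
from h import *
f=grab_frame("wrist"); crop(f,"w4",0,0,640,400,1)
print(delta([.5698,-.2755,.15]))
E
```

```text
time: 5.75
tool_pos: [0.5735, 0.1791, 0.147]
tool_rot: [-0.557, 0.558, -0.435, 0.434]
contact_force: [0.2, 0.4, -2.1]
gripper_width: 0.335
[ 43.99992115  -0.32547745 -11.42679795]
```

View pics/w4.png

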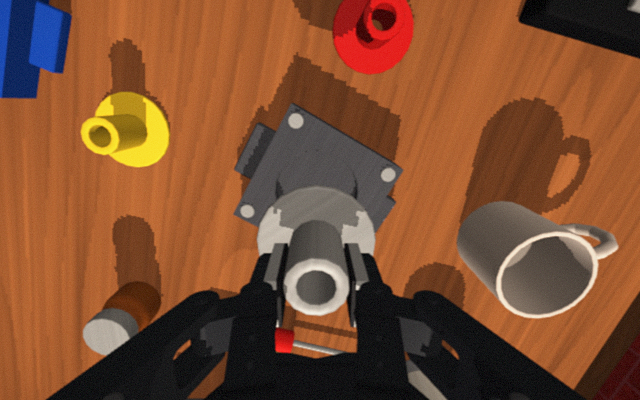

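```bash
python3 -m crank '[[[-1,4,0,-1.1,0],[-1,5,0,-1.1,0],[-1,5,0,-1.1,0],[-1,5,0,-1.1,0],[-1,5,0,-1.1,0],[-1,5,0,-1.1,0],[-1,5,0,-1.1,0],[-1,5,0,-1.1,0]]]'
python3 -m crank '[[[-1,5,0,-1.1,0],[-1,4,0,-1.1,0],[-1,2,0,-0.4,0],[-1,0,0,0,0],[-1,0,0,0,0]]]'
python3 - <<'E'
from h import *
f=grab_frame("wrist"); crop(f,"w5",0,0,640,400,1)
print(state()['tool_pos'],delta([.5698,-.2755,.15]),zyaw(),proj(f,[.5698,-.2755,.053]))
E
```

```text
time: 6.8
tool_pos: [0.5831, -0.2216, 0.1463]
tool_rot: [-0.558, 0.558, -0.436, 0.434]
contact_force: [-0.5, -0.1, -2.0]
gripper_width: 0.334
time: 7.42
tool_pos: [0.5857, -0.332, 0.1475]
tool_rot: [0.558, -0.558, 0.435, -0.434]
contact_force: [-0.9, 0.5, -2.8]
gripper_width: 0.334
[ 0.58581007 -0.33185739  0.14774236] [-5.85656887 -0.21812274 -0.16962298] 14.200848813738922 [311.23848471 125.33831427]
```

View pics/w5.png

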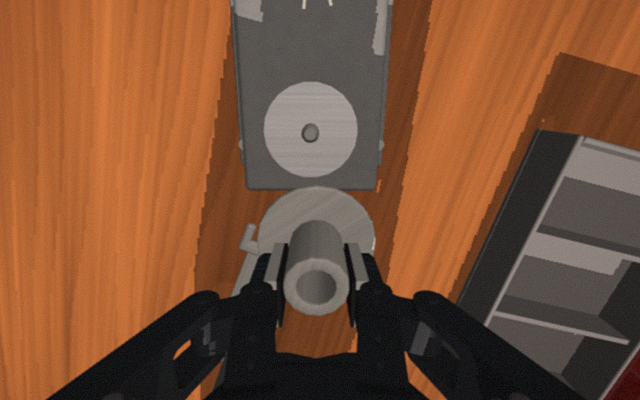

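Run:
```python
from h import *
np.set_printoptions(precision=4,suppress=True)
w=grab_frame("wrist"); crop(w,"w6",255,75,110,110,7); crop(w,"w7",245,180,145,140,5)
tp=state()['tool_pos'];print(tp)
im=w["frame"]; g=cv2.GaussianBlur(cv2.cvtColor(im,cv2.COLOR_RGB2GRAY),(3,3),0)
print(g[105,285],g[128,250],g[160,330],g[128,345])
t=(int(g[105,285])+int(g[128,250]))/2
m=(g>t).astype(np.uint8); m[:,:240]=0;m[:,380:]=0;m[:78]=0;m[182:]=0
cs,_=cv2.findContours(m,cv2.RETR_EXTERNAL,cv2.CHAIN_APPROX_NONE)
c=max(cs,key=cv2.contourArea); h=cv2.convexHull(c)
e=cv2.fitEllipse(h); print(e)
# cast contour points on plane and fit circle
P=np.array([onz(w,*p[0],.053)[:2] for p in c])
A=np.c_[2*P,np.ones(len(P))]; s=np.linalg.lstsq(A,(P**2).sum(1),rcond=None)[0]
print("circle",s[:2],np.sqrt(s[2]+s[:2]@s[:2]))
```

```text
[ 0.5859 -0.3319  0.148 ]
150 86 145 153
((310.0338439941406, 128.8789825439453), (93.3817138671875, 95.2802734375), 177.1770477294922)
circle [ 0.5701 -0.2798] 0.03509839931203667
```

View pics/w6.png

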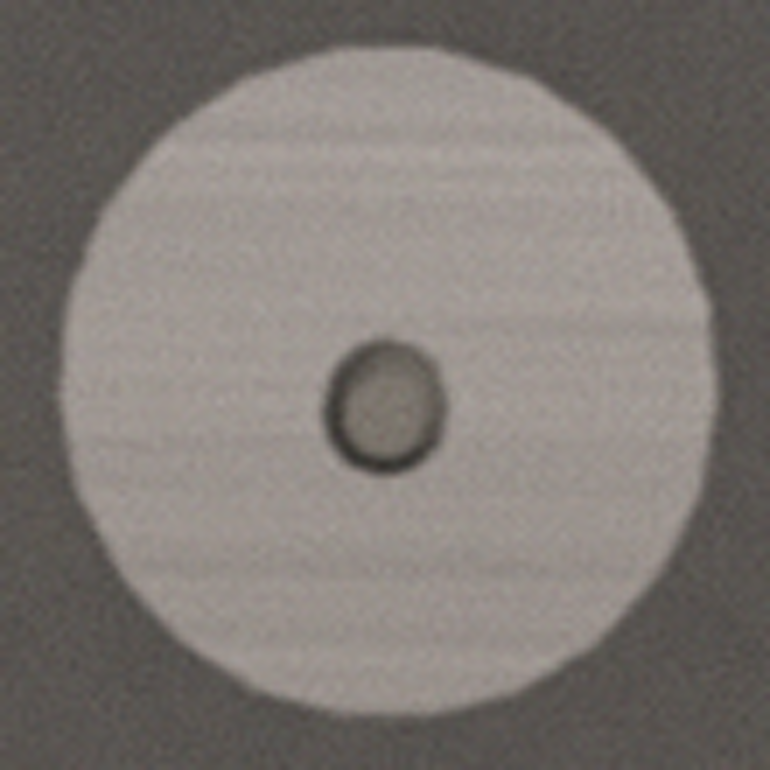

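View pics/w7.png

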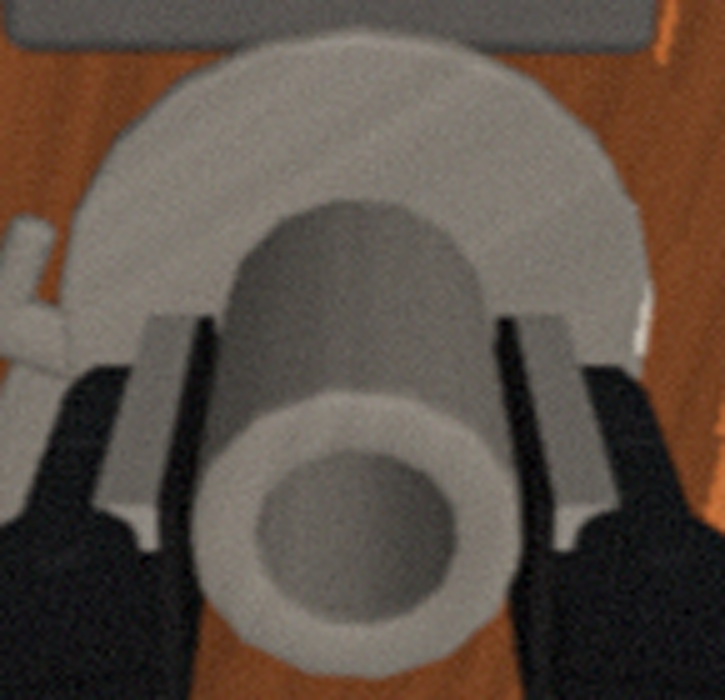

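```bash
python3 -m crank '[[[-1,-1.5,0,0,0],[-1,-1.5,0,-0.15,0],[-1,0,0,0,0],[-1,0,0,0,0]]]'
python3 - <<'E'
from h import *
np.set_printoptions(precision=4,suppress=True)
w=grab_frame("wrist"); crop(w,"w8",255,100,110,110,7)
tp=state()['tool_pos'];print(tp,zyaw())
im=w["frame"]; g=cv2.GaussianBlur(cv2.cvtColor(im,cv2.COLOR_RGB2GRAY),(3,3),0)
t=118
m=(g>t).astype(np.uint8); m[:,:240]=0;m[:,380:]=0;m[:95]=0;m[185:]=0
cs,_=cv2.findContours(m,cv2.RETR_EXTERNAL,cv2.CHAIN_APPROX_NONE)
c=max(cs,key=cv2.contourArea)
c=np.array([p[0] for p in c if 97<p[0][1]<180])
print(c.min(0),c.max(0))
P=np.array([onz(w,*p,.053)[:2] for p in c])
A=np.c_[2*P,np.ones(len(P))]; s=np.linalg.lstsq(A,(P**2).sum(1),rcond=None)[0]
print("circle",s[:2],np.sqrt(s[2]+s[:2]@s[:2]))
# pin top from previous crop pose not available; hub bore
print("bore-tcp tool axes", rot().T@(onz(w,316,286.9,tp[2]+.0284)-tp)*1000)
E
```

```text
time: 8.02
tool_pos: [0.5771, -0.3045, 0.1486]
tool_rot: [-0.558, 0.558, -0.434, 0.435]
contact_force: [-0.8, 0.5, -1.1]
gripper_width: 0.334
[ 0.5771 -0.3048  0.1486] 14.128371490891547
[268 122] [357 179]
circle [ 0.57   -0.2795] 0.03498654243225695
bore-tcp tool axes [ -0.6361 -28.3997   2.0868]
```

View pics/w8.png

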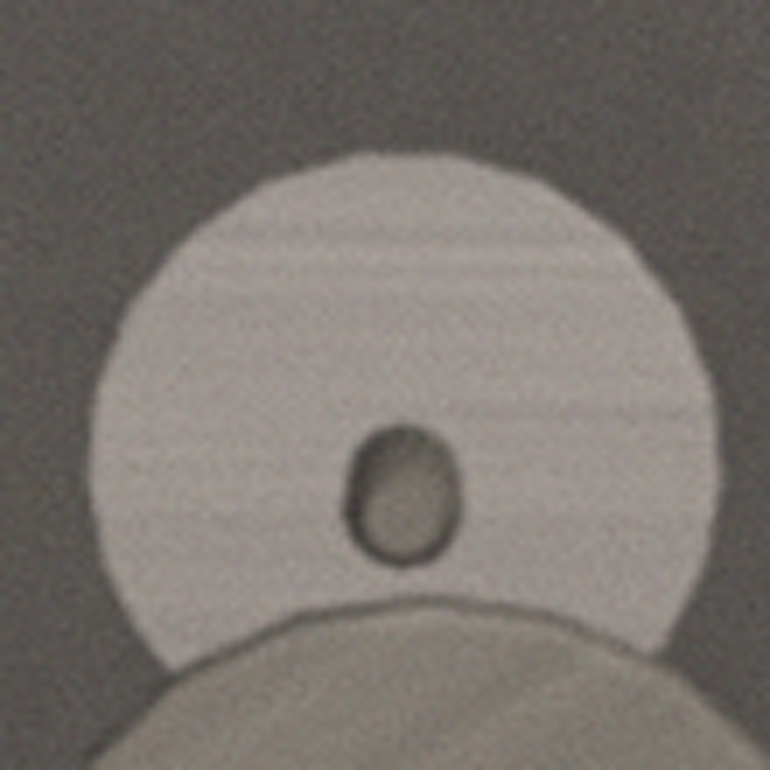

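Run:
```python
from h import *
np.set_printoptions(precision=4,suppress=True)
w=grab_frame("wrist"); tp=state()['tool_pos'];M=rot(); print(tp)
# camera in tool axes
print("cam in tool", (M.T@(w["pose"][:3,3]-tp))*1000); print(M.T@w["pose"][:3,:3])
im=w["frame"]; crop(w,"w9",245,180,145,140,5)
T=lambda p:(245+(p[0]+.5)/5-.5,180+(p[1]+.5)/5-.5)
# flange arc points picked on crop w7-like: boundary flange/background
pts=[(65,300),(75,210),(110,155),(360,30),(240,55),(480,50),(600,150),(640,210),(650,290)]
P=np.array([(M.T@(onz(w,*T(p),tp[2]-.0146)-tp))[[0,2]] for p in pts])*1000
A=np.c_[2*P,np.ones(len(P))]; s=np.linalg.lstsq(A,(P**2).sum(1),rcond=None)[0]
print("flange tool x,z",s[:2],np.sqrt(s[2]+s[:2]@s[:2])); print(P)
```

```text
[ 0.5771 -0.305   0.1485]
cam in tool [ -77.4665 -142.284     1.9518]
[[-0.0006 -0.9513 -0.3081]
 [-0.0001  0.3081 -0.9513]
 [ 1.     -0.0005 -0.0003]]
flange tool x,z [-0.7339  2.2288] 33.13971463520516
[[ -2.2818 -30.716 ]
 [-13.1963 -28.9798]
 [-19.6602 -24.8026]
 [-33.8078   2.4327]
 [-31.0341 -10.3716]
 [-31.6018  15.2313]
 [-20.2637  28.5915]
 [-13.2228  33.3554]
 [ -3.5424  35.0376]]
```

View pics/w9.png

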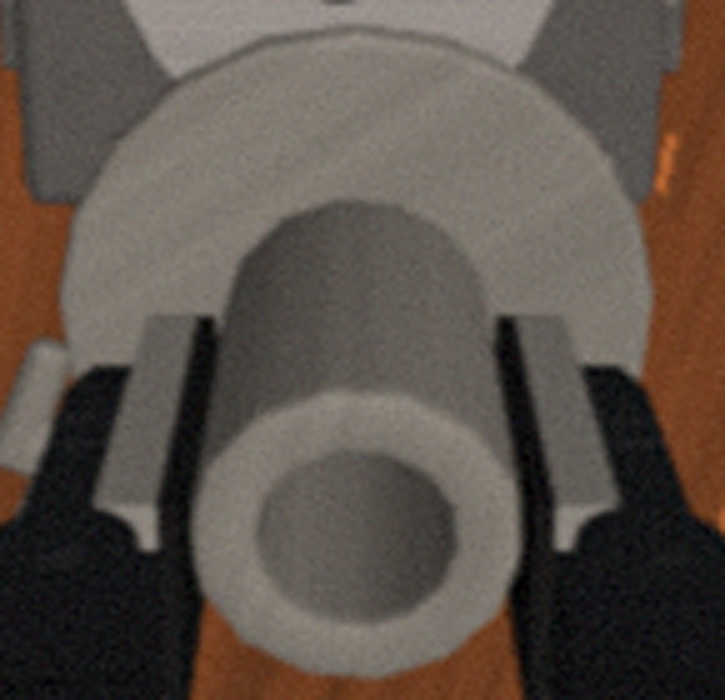

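Run:
```python
from h import *
print(delta([.5680,-.2808,.105]))
```

```text
[-2.56670228  4.34798346 -0.29018901]
```

```bash
python3 -m crank '[[[-1,-1.3,1.2,-0.15,0],[-1,-1.27,1.2,-0.14,0],[-1,0,1,0,0],[-1,0,0.9,0,0],[-1,0,0,0,0],[-1,0,0,0,0]]]'
python3 - <<'E'
from h import *
print(delta([.5680,-.2808,.0726]),state()['contact_force'])
w=grab_frame("wrist"); crop(w,"w10",220,130,200,200,4)
w=grab_frame("scene"); crop(w,"s3",205,110,140,100,5)
E
```

```text
time: 8.88
tool_pos: [0.5682, -0.2809, 0.1057]
tool_rot: [0.558, -0.558, 0.435, -0.435]
contact_force: [0.2, 0.3, -1.7]
gripper_width: 0.329
[-0.01638793  3.30810231 -0.0232863 ] [ 0.19311799  0.28741966 -1.65180537]
```

View pics/w10.png

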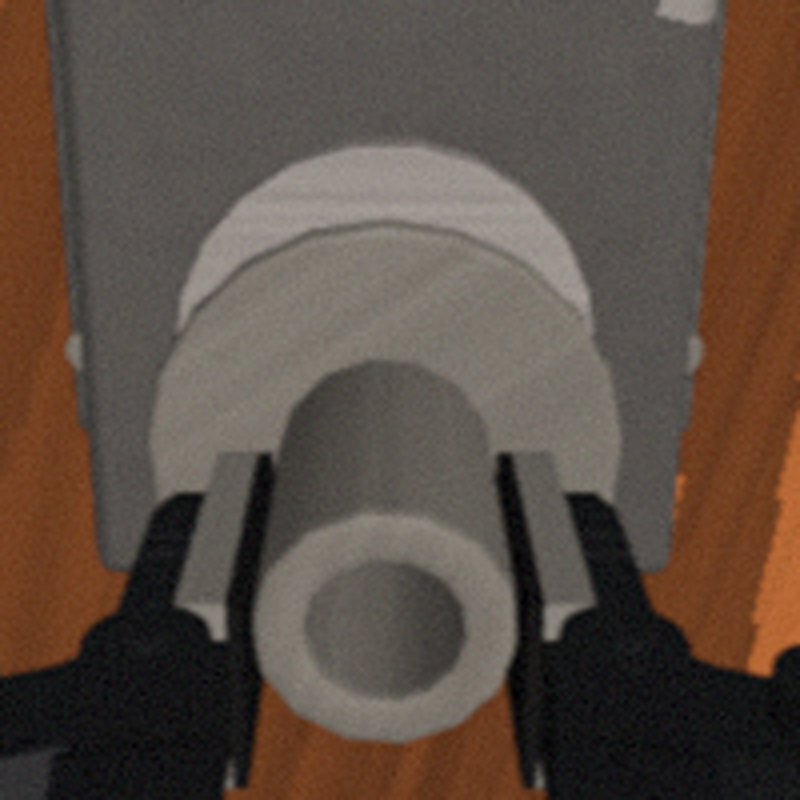

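View pics/s3.png

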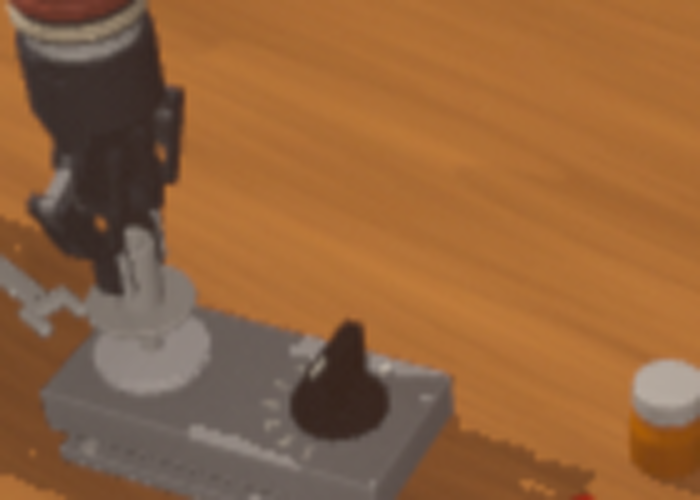

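```bash
python3 -m crank '[[[-1,0,0.8,0,0],[-1,0,0.6,0,0],[-1,0,0.4,0,0],[-1,0,0,0,0]]]'
python3 -m crank '[[[-1,0,0.5,0,0],[-1,0,0.4,0,0],[-1,0,0.3,0,0],[-1,0,0,0,0]]]'
```

```text
time: 9.48
tool_pos: [0.5675, -0.2802, 0.0865]
tool_rot: [-0.558, 0.558, -0.435, 0.434]
contact_force: [-0.2, 0.2, -2.3]
gripper_width: 0.332
time: 9.98
tool_pos: [0.5677, -0.2803, 0.0749]
tool_rot: [-0.558, 0.558, -0.435, 0.434]
contact_force: [0.3, 0.5, -2.1]
gripper_width: 0.331
```

```bash
python3 -c "
from h import *
w=grab_frame('wrist'); crop(w,'w11',220,130,200,200,4)"
```

```text
(no output)
```

View pics/w11.png

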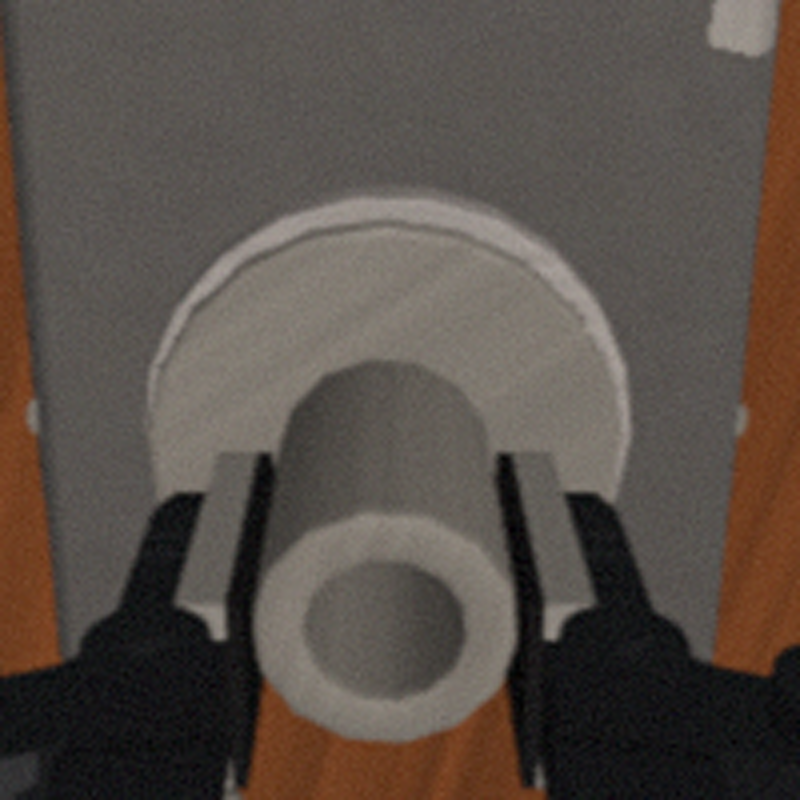

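Over the pin without contact; the flange is about 2 mm above the carrier. I'll lower the rest of the way.

```bash
python3 -m crank '[[[-1,0,0.15,0,0],[-1,0,0.05,0,0],[-1,0,0,0,0]]]'
```

```text
time: 10.4
tool_pos: [0.5679, -0.2805, 0.0733]
tool_rot: [0.558, -0.558, 0.435, -0.435]
contact_force: [-0.0, 0.3, -1.8]
gripper_width: 0.328
```

```bash
python3 -m crank '[[[-1,0,0.05,0,0],[-1,0,0.05,0,0],[-1,0,0,0,0]]]'
```

```text
time: 10.78
tool_pos: [0.568, -0.2805, 0.0726]
tool_rot: [-0.558, 0.558, -0.435, 0.435]
contact_force: [-0.9, 0.7, -0.7]
gripper_width: 0.33
```

```bash
python3 -m crank '[[[-1,0,0.06,0,0],[-1,0,0,0,0],[0,0,0,0,0],[0,0,0,0,0],[0,0,0,0,0],[0,0,0,0,0],[0,0,0,0,0]]]'
python3 -c "
from h import *
w=grab_frame('wrist'); crop(w,'w12',160,130,320,200,2)
w=grab_frame('scene'); crop(w,'s4',205,110,140,100,5)"
```

```text
time: 11.65
tool_pos: [0.5679, -0.2805, 0.0716]
tool_rot: [-0.558, 0.558, -0.435, 0.435]
contact_force: [0.5, -0.3, 0.2]
gripper_width: 0.504
```

View pics/w12.png

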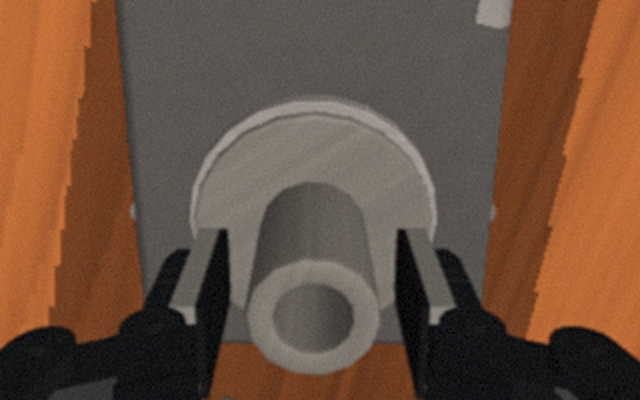

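View pics/s4.png

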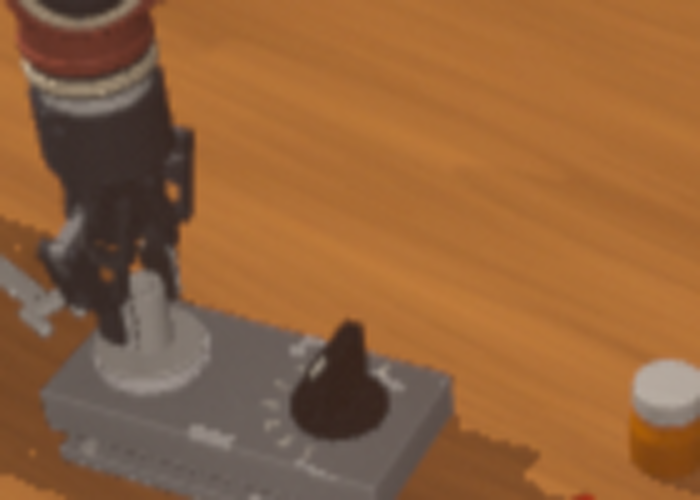

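```bash
python3 -m crank '[[[0,0,-1.5,0,0],[0,0,-3,0,0],[0,0,-4,0,0],[0,0,-4,0,0],[0,0,-1,0,0],[0.3,0,0,0,-10],[0.3,0,0,0,-10],[0.3,0,0,0,-10]]]'
python3 -m crank '[[[0.3,0,0,0,-10],[0.3,0,0,0,-10],[0.3,0,0,0,-10],[0.3,0,0,0,-10],[0.3,0,0,0,-10],[0.3,0,0,0,-10],[0.3,0,0,0,0],[0.3,0,0,0,0]]]'
python3 - <<'E'
from h import *
print(zyaw(),delta([.5365,-.1543,.20]),state()['joint_pos'])
w=grab_frame('wrist'); crop(w,'w13',0,0,640,400,1)
w=grab_frame('scene'); crop(w,'s5',205,110,140,100,5)
E
```

```text
time: 12.75
tool_pos: [0.5674, -0.2801, 0.2057]
tool_rot: [0.652, -0.652, 0.274, -0.273]
contact_force: [-0.5, -0.5, 0.2]
gripper_width: 0.65
time: 13.75
tool_pos: [0.5677, -0.2803, 0.2062]
tool_rot: [0.702, -0.702, -0.086, 0.086]
contact_force: [1.0, -0.2, -0.5]
gripper_width: 0.651
103.98577441705011 [ 0.02374894  0.624778   12.98305501] [-5.76203474e-01  8.82147731e-02  1.61785841e+00  1.58192235e-05
  1.43640483e+00 -2.39109993e+00]
```

View pics/w13.png

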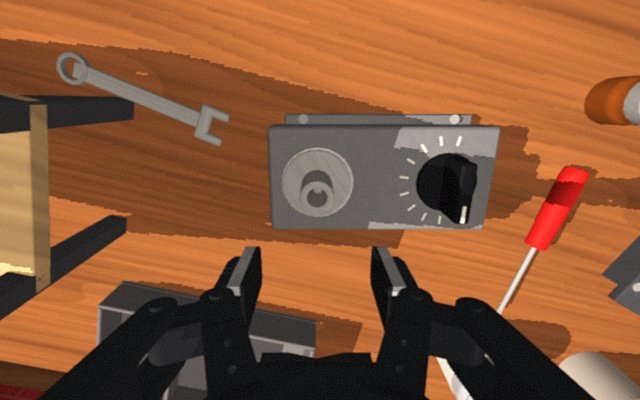

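View pics/s5.png

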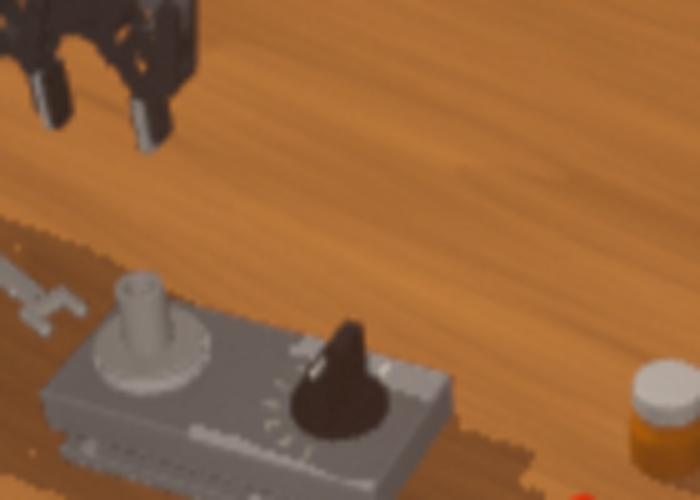

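```bash
python3 -m crank '[[[0.3,0,0,4,0],[0.3,0,0,4,0],[0.3,0,1,3,0],[0.3,0,2,2,0],[0.3,0,2,0,0],[0.3,0,1,0,0],[0.3,0,0,0,0],[0.3,0,0,0,0]]]'
python3 - <<'E'
from h import *
print(zyaw(),delta([.5365,-.1543,.06]))
w=grab_frame('wrist'); crop(w,'w14',0,0,640,400,1)
E
```

```text
time: 14.85
tool_pos: [0.5367, -0.1552, 0.1474]
tool_rot: [-0.702, 0.702, 0.087, -0.086]
contact_force: [0.1, -1.2, 0.8]
gripper_width: 0.648
104.07058955116429 [-6.16389507e-03  8.73684047e+00  1.03359893e-01]
```

View pics/w14.png

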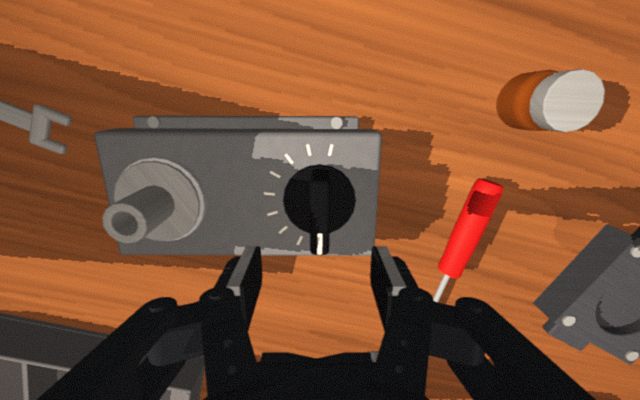

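Run:
```python
from h import *
np.set_printoptions(precision=2,suppress=True)
w=grab_frame('wrist'); crop(w,'w15',260,140,120,120,6)
s=state();M=rot()
for p,z in [((319.5,200),.053),((319.5,243),.093)]: print((M.T@(onz(w,*p,z)-s['tool_pos']))*1000)
```

```text
[ 0.98 94.67  1.24]
[19.9  54.69  0.86]
```

View pics/w15.png

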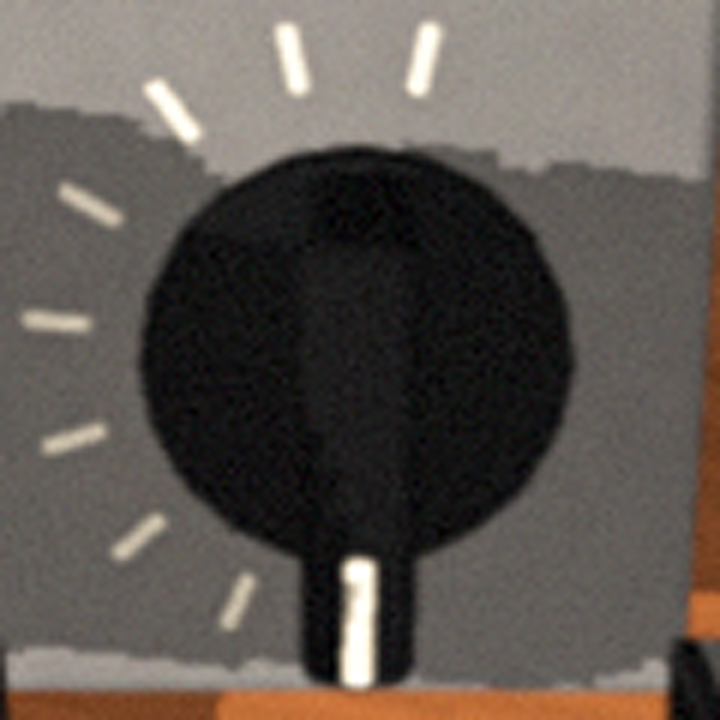

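```bash
python3 -m crank '[[[0.3,0,2,0.2,0],[0.3,0,3,0,0],[0.3,0,2.5,0,0],[0.3,0,1,0,0],[0.3,0,0,0,0],[0.3,0,0,0,0]]]'
python3 -c "
from h import *
w=grab_frame('wrist'); crop(w,'w16',160,130,320,270,2)"
```

```text
time: 15.7
tool_pos: [0.5365, -0.1528, 0.0628]
tool_rot: [-0.701, 0.702, 0.088, -0.086]
contact_force: [-1.1, 0.1, 0.6]
gripper_width: 0.65
```

View pics/w16.png

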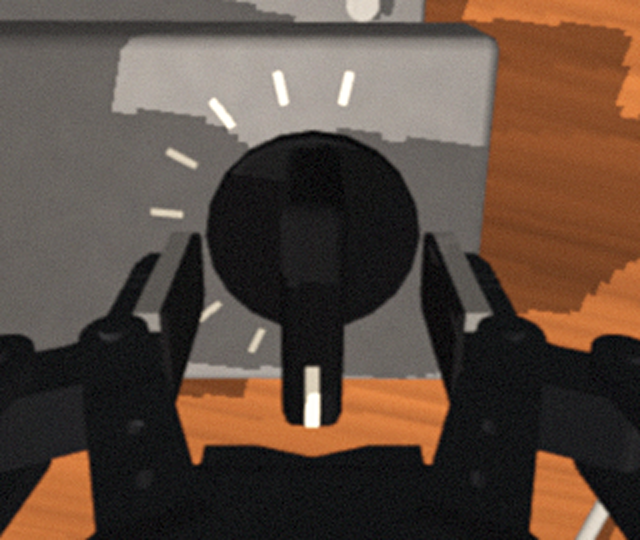

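```bash
python3 -m crank '[[[-1,0,0,0,0],[-1,0,0,0,0],[-1,0,0,0,0],[-1,0,0,0,0],[-1,0,0,0,0],[-1,0,0,0,0]]]'
python3 -c "
from h import *
print(state()['ft_torque'],zyaw())"
```

```text
time: 16.5
tool_pos: [0.5361, -0.1528, 0.0624]
tool_rot: [-0.701, 0.702, 0.087, -0.087]
contact_force: [-1.5, -1.1, 5.6]
gripper_width: 0.151
[-0.17629205  0.10297155 -0.11247441] 104.11865714756972
```

```bash
python3 -m crank '[[[-1,0,0,0,4],[-1,0,0,0,5],[-1,0,0,0,5],[-1,0,0,0,5],[-1,0,0,0,5],[-1,0,0,0,0],[-1,0,0,0,0]]]'
python3 -c "
from h import *
print(state()['ft_torque'],zyaw())"
```

```text
time: 17.38
tool_pos: [0.5361, -0.1526, 0.0624]
tool_rot: [-0.704, 0.705, -0.06, 0.061]
contact_force: [-1.4, -0.4, 6.2]
gripper_width: 0.152
[-0.05099213  0.27771775  0.00943183] 80.14206948860219
```

```bash
python3 -m crank '[[[-1,0,0,0,4],[-1,0,0,0,5],[-1,0,0,0,5],[-1,0,0,0,5],[-1,0,0,0,5],[-1,0,0,0,0],[-1,0,0,0,0]]]'
python3 -c "
from h import *
print(state()['ft_torque'],zyaw())
w=grab_frame('wrist'); crop(w,'w17',160,130,320,270,2)
w=grab_frame('scene'); crop(w,'s6',205,110,140,100,5)"
```

```text
time: 18.25
tool_pos: [0.5361, -0.1524, 0.0623]
tool_rot: [0.677, -0.676, 0.206, -0.206]
contact_force: [-0.8, -0.0, 6.1]
gripper_width: 0.156
[ 0.03895812  0.1099539  -0.02588905] 56.14355944453959
```

View pics/w17.png

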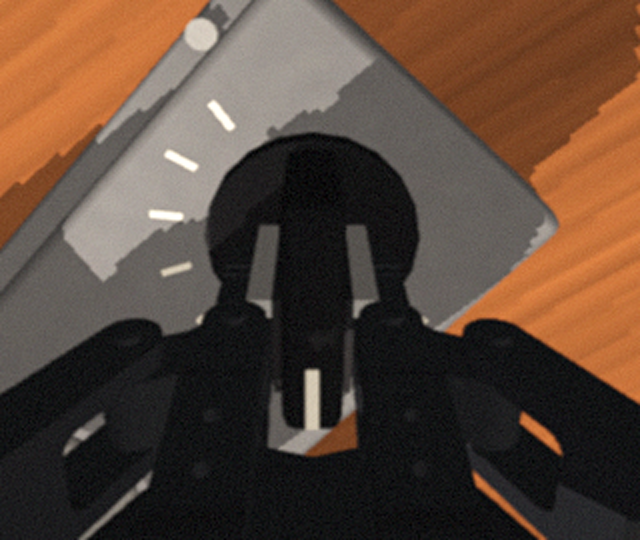

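View pics/s6.png

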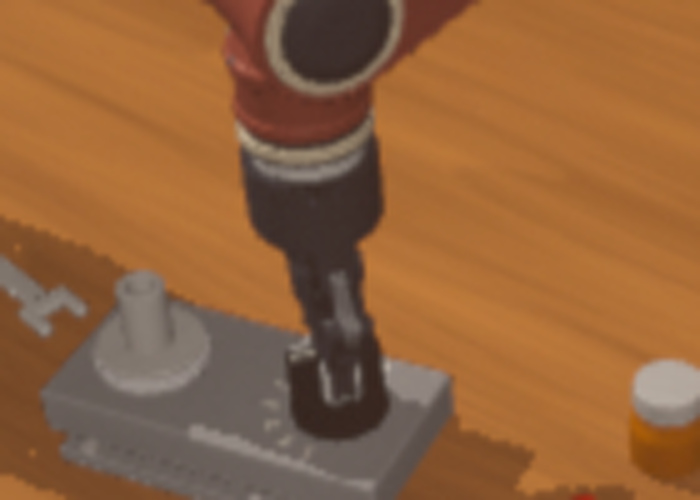

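The bar follows the jaws (mark at crop 312,400, aligned with the tool), and the hub is still seated. That is the second stop, with one more 24° step to go.

```bash
python3 -m crank '[[[-1,0,0,0,4],[-1,0,0,0,5],[-1,0,0,0,5],[-1,0,0,0,5],[-1,0,0,0,5],[-1,0,0,0,0],[-1,0,0,0,0],[-1,0,0,0,0]]]'
python3 -c "
from h import *
print(state()['ft_torque'],zyaw(),state()['tool_pos'])
w=grab_frame('wrist'); crop(w,'w18',160,130,320,270,2)
w=grab_frame('scene'); crop(w,'s7',205,110,140,100,5)
w=grab_frame('top'); crop(w,'t3',340,155,90,65,8)"
```

```text
time: 19.35
tool_pos: [0.5363, -0.1523, 0.0624]
tool_rot: [0.619, -0.619, 0.342, -0.342]
contact_force: [-0.3, 1.3, 5.7]
gripper_width: 0.154
[ 0.09384207  0.13576004 -0.02982947] 32.14442322969579 [ 0.53629464 -0.1522581   0.06237428]
```

View pics/w18.png

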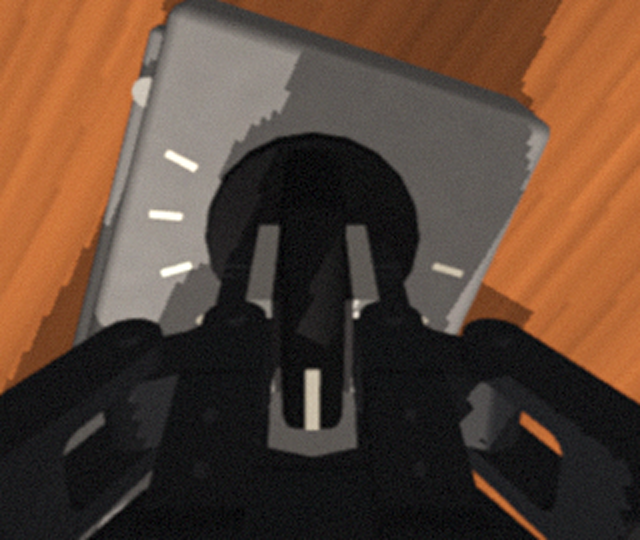

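View pics/s7.png

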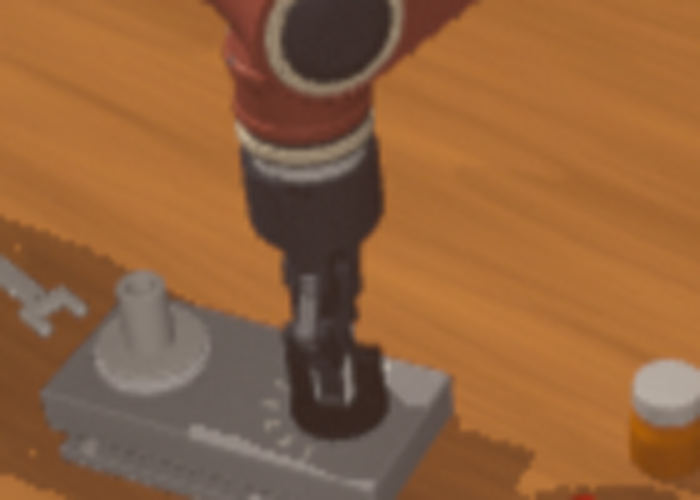

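View pics/t3.png

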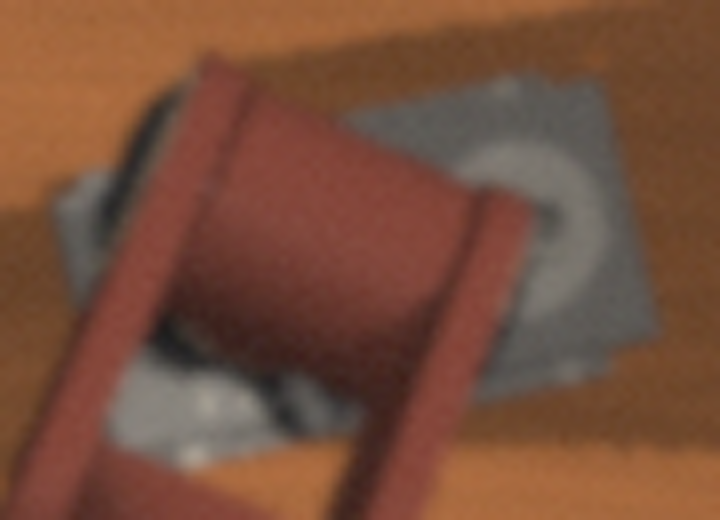

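```bash
python3 -c "
from plant import *
print(job_done())"
```

```text
the job is handed in; nothing more can be done
None
```

The job is handed in: the hub sits on the carrier over the pin, and the knob is at the third stop, still gripped. The interface gave no verdict. I finished at about 19.5 s of the 64 s allowed.

- **Hub:** I lifted it out of the die by the boss and lowered it over the pin without any contact force building up. I released it with the knob still at home. The last scene picture shows it sitting flat on the carrier, clear of the gripper.
- **Knob:** I gripped the bar and turned it clockwise in three steps of 24°, pausing at each stop. The tool turned 71.97° from the grip, against 72° for the third stop. In the last wrist picture the bar still lines up with the jaws, and the moment about the vertical read −0.03 N m, so the knob is resting in the stop.
- **Grip:** The opening read 0.154 (about 13 mm on the 14 mm bar). The jaws stay commanded shut, with the grasp point about 3 mm above the bar's grip height. I did not have a direct reading of the finger force.
- **Bystanders:** I kept clear of them, and the pictures taken during the job show none disturbed. I did not measure their positions again at the end.

**Disagreements:** The scene, top and wrist cameras differed by 2–6 mm on the carrier's position. I placed the hub by comparing it with the carrier in the wrist picture instead of trusting absolute positions. A steady vertical force of about 6 N appeared when the fingers closed on the bar and stayed, far below the limits.

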